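# Pack the thread reels home in the tall tube

### The job

The thread reels in the taller of the two clear reel tubes have stuck part-way down. Take the wooden rod out of its block, put it down the tall tube and push the reels with it, not with the fingers, until they bottom out and press them firmly home. Then let go and leave the rod standing in the tall tube.

Things in the scene. Friction and masses are not known exactly. Their poses are not given: they have to be found in the camera images.
- tall_tube_mouth (a point): Centre of the open mouth of the taller reel tube, 160 mm above the worktop. Upright round clear plastic tube, fixed to the worktop, on a grey foot 72 mm across; outside 44 mm, bore 36 mm, walls 4 mm; the top 15 mm flares to a funnel 60 mm outside, 52 mm inside. Its inner floor is 8 mm above the worktop. A shorter tube of the same make (110 mm high), whose one reel is already home, stands near by and is not part of the job.
- reel_stack (a joint): How far the stack in the tall tube has been pushed down (m): 0 at its highest, 0.055 when it rests on the tube's floor. The stack is a rubber-edged disc carrying two thread reels (28 mm across), 76 mm high in all, and moves as one; the rubber grips the bore, so that it slides at a steady push of about 3 N, stays where it is left and stops hard at the floor. It starts between 0 and 0.02.
- stack_top (a point): Centre of the top face of the upper reel in the tall tube; 139 mm above the worktop at joint value 0 and 84 mm when the stack is home.
- rod_handle (a point): Middle of the handle of the loose wooden rod, which stands upright in a round hole in a fixed square wooden block (64 x 64 x 46 mm; hole 26 mm wide, 40 mm deep). The rod is 155 mm long, round, 70 g: a plain shaft 20 mm thick for the lower 98 mm, then a handle 28 mm thick up to the top. This point is 127 mm above its flat lower end and 28 mm below its top, 133 mm above the worktop at the start. Its z axis runs up the rod.
- rod_tip (a point): Centre of the rod's flat lower end, 6 mm above the worktop at the start; z axis up the rod.

How it is judged:
On the way, in this order (a step that is already met when the one before it is completed fails the run):
1. the rod has been lifted out of its block (height (world z) of rod_tip above 0.055 m), for 0.1 s.
2. the reels are at the bottom of the tall tube with the rod pressing on them with more than 4 N (value of joint reel_stack above 0.051 m and contact force between rod and reel_stack above 4 N), for 0.05 s.
At the end, for the whole second after the job is handed in: The reel stack is home (within 4 mm of its lowest position), and the rod stands released and at rest in the tall tube, its lower end down on the reels (within 20 mm of the tube's axis and lower than 100 mm above the worktop), leaning less than 20 degrees (value of joint reel_stack above 0.051 m and horizontal distance between rod_tip and tall_tube_mouth below 0.02 m and height (world z) of rod_tip below 0.1 m and angle between rod_tip's own z axis and vertical below 0.35 rad and linear speed of rod below 0.03 m/s); the robot touches nothing.
It fails at once if the reels are pushed with the fingers or the arm instead of the rod (contact force between any of the fingers, the arm and reel_stack above 1 N).
It also fails if it takes over 38 s, if anything falls off the work surface, if the arm or the gripper's body presses on something with over 40 N, if the wrist force passes 120 N, or if a joint passes its speed limit or range.

### The arm

A 6-joint arm with a two-finger parallel gripper is mounted at the origin on the work surface; the furniture and walls round the work are solid. World frame = base frame: x ahead of the robot, y to its left, z up, the work surface at z = 0. Lengths are in m, angles in rad, forces in N, time in s.
With the tool pointing down it reaches from about 0.35 to 0.725 m from the base axis. Payload 4.3 kg.
Tool frame: the origin (TCP) lies at the very end of the fingers, on their centre line; the grasp point (between the pads) lies 19 mm behind it; z points along the fingers, y is the line along which they close (so a half turn about z gives the same grasp; the last joint's range is limited). The gripper opens to 85 mm and grips with 20 to 120 N. Pads are 22 mm wide; open, the fingers measure 114 mm over their backs; the gripper's body (76 mm by 85 mm) begins 54 mm behind the grasp point. The pads swing forward as they close: fully open they stand 13 mm farther back than shut.
Start: joints at [1.112, 0.377, 0.081, 1.274, 0, 1.46], TCP at [0.197, 0.54, 0.231] pointing down, gripper open.
Joint ranges: [-2.72, 2.72], [-0.84, 1.66], [-1.02, 1.22], [-1.77, 2.12], [-1.37, 1.28], [-3.14, 3.14]. Speed limits (rad/s): [2.57, 2.57, 3.14, 3.14, 3.14, 3.14].

### API

Orientations are given as a unit quaternion [w, x, y, z].
In Python, from rig import bot gives the robot as it stands.
- The arm moves only by the tool apply_moves, never from a script. Its argument "deltas" is a list that holds one entry, the list of rows, each a list of 7 numbers: the shift along the world's x, y, z in units of 40 mm (1.0 is 40 mm), then the turn, a rotation vector about the world's x, y, z in units of 5 degrees (1.0 is 5 degrees), then the finger opening in mm, from 0 to 85.4. A call has 1 to 5 rows; each row is the pose to reach, as a shift and turn from the pose commanded when the call began; what a row does not reach only later rows make up. A row lasts 1/10 s, in which the tool goes at most 50 mm and 8.59 degrees, less where a joint would pass 70% of its speed; a pose out of reach is approached as far as the arm can. A call with a gripper value outside its range is refused whole. The fingers move at their own pace and stop on an object; "newtons" is the grip in N (left out, the last holds). Time passes only in rows, so rows that repeat a pose let the fingers close. It gives the time, the measured TCP pose, the force, the opening and the grip force at its end, in the units of the state.
- bot.read_state(): the state, without advancing time (a new reading comes with each control period).
- bot.get_image(name): name is "scene" or "top" or "wrist"; returns (picture, depth): 384x512x3 uint8, red, green, blue; 384x512 float32, m along the optical axis (not along the pixel's ray), 0 where there is no reading.
- bot.calibration(name): a dict with "fx", "fy", "cx", "cy" (pixels), "k1" (the pictures are not rectified: a ray, as slopes to the right and down, at radius r is drawn at 1 + k1 r^2 times it, then the intrinsics apply), "R" (3x3) and "t" (3): a world point X has camera coordinates R X + t; the wrist camera has in their place "hand_eye" (4x4, takes a point from camera to tool coordinates, whose origin is the TCP and whose axes are the flange's). Camera axes: x right, y down, z forward; pixel columns grow to the right and rows downward; lengths in m; the calibration is good to about 2 mm. A picture is of the moment at which its call begins: read the wrist's pose just before it. calibration takes no time and is no camera call.
- bot.sign_off(): hands the job in; it is judged then, once.
The state is a dict: "time": time; "qpos": joint angles; "joint_vel": joint speeds; "tau": joint torques, N m; "position": TCP position; "ee_rot": TCP orientation; "ft_force": force on the tool from outside, world axes, zero at the start; "moment": the same for the moment, N m; "grip_width": finger opening in m; "grip_force": force on a finger pad.
Only numpy, scipy, OpenCV 4.12 (cv2) and the standard library are available. Lean on these libraries where they do the work, as an engineer would, in place of code of your own. Each camera call takes 0.05 s, during which the arm holds its last target. There are 200 camera calls.

## Working session

There is one attempt and no reset: what is moved stays moved. The work goes in short steps, Python scripts to look and compute and a tool call to move; the robot and the scene stay as the last step left them, time stands still between calls to the robot, and variables do not carry over. Pictures are saved under pics/ and viewed, at most 10 in all, crops included, and the job is handed in when it is done.

Besides the shell and the picture viewer there is one more tool, called after ">>>" as name(argument=value, ...) on one line, values as JSON. apply_moves: Moves the arm, as the interface text tells. Its arguments: {"type":"object","properties":{"deltas":{"type":"array","items":{"type":"array","items":{"type":"array","items":{"type":"number"}}}},"newtons":{"type":"number"}},"required":["deltas"]}

```bash
mkdir -p pics
cat > h.py <<'E'
import numpy as np,cv2
from rig import bot
def back(n,d,u,v,z=None):
    c=bot.calibration(n);K=np.array([[c['fx'],0,c['cx']],[0,c['fy'],c['cy']],[0,0,1.]])
    p=cv2.undistortPoints(np.array([[[u,v]]],float),K,np.array([c['k1'],0,0,0.])).ravel()
    R=np.array(c['R']);t=np.array(c['t']);r=R.T@np.array([p[0],p[1],1]);o=-R.T@t
    return o+r*(d if z is None else (z-o[2])/r[2])
E
python3 - <<'E'
from h import *
for n in('scene','top'):
    p,d=bot.get_image(n);cv2.imwrite(f'pics/{n}0.png',p[:,:,::-1]);np.save(n+'0.npy',d)
s=bot.read_state();print(s)
E
```

```text
{'time': 0.1, 'qpos': array([1.11169721e+00, 3.77997955e-01, 7.97998392e-02, 1.27440888e+00,
       7.14103537e-06, 1.46051463e+00]), 'joint_vel': array([-7.34588489e-04, -1.01493716e-03,  3.51383628e-03,  1.98330204e-03,
        8.76817871e-05, -1.32919556e-03]), 'tau': array([ 9.20599377e-04, -4.64693069e+01,  2.70582587e+01,  1.20298838e-02,
       -1.85814733e-04, -9.71808021e-06]), 'position': array([0.196254  , 0.53986133, 0.2304654 ]), 'ee_rot': array([-2.57698809e-04,  1.73525780e-01,  9.84828911e-01, -8.67888910e-04]), 'ft_force': array([ 0.17335934, -0.40159322,  1.2104234 ]), 'moment': array([-0.01467529,  0.0214625 ,  0.02727316]), 'grip_force': 0.0, 'grip_width': 0.08553052113507571}
```

View pics/scene0.png

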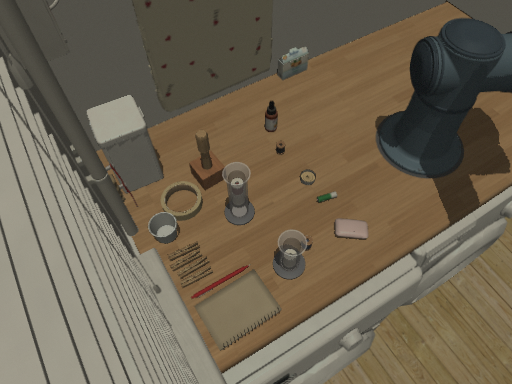

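View pics/top0.png

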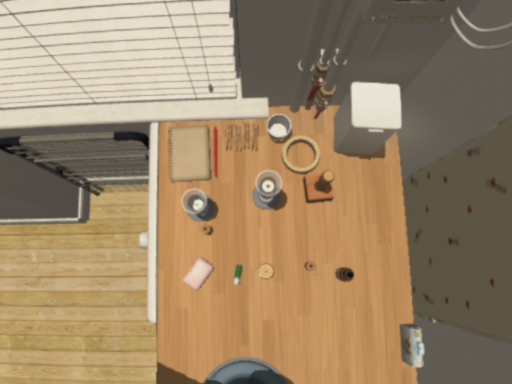

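The scene view shows the block and rod at about (205,165), the tall tube at (237,190) and the short tube at (290,255). In the top view the rod's top is at about (327,176), the tall tube's mouth at (268,183) and the short tube's at (195,202). Next I'll zoom in and measure.

Run:
```python
from h import *
d=np.load('top0.npy')
for nm,u,v,z in(('rodtop',327,175,.161),('block',318,188,.046),('tall',268,183,.16),('short',195,202,.11),('box',375,100,.2),('basket',245,375,.1)):
    print(nm,d[v,u],back('top',d[v,u],u,v).round(3),back('top',0,u,v,z).round(3))
p=cv2.imread('pics/top0.png')[140:240,160:360];cv2.imwrite('pics/topc.png',cv2.resize(p,None,fx=4,fy=4,interpolation=cv2.INTER_CUBIC))
p=cv2.imread('pics/scene0.png')[110:290,140:340];cv2.imwrite('pics/scenec.png',cv2.resize(p,None,fx=3,fy=3,interpolation=cv2.INTER_CUBIC))
```

```text
rodtop 0.82713115 [ 0.527 -0.194  0.163] [ 0.528 -0.195  0.161]
block 0.92132145 [ 0.518 -0.191  0.065] [ 0.521 -0.195  0.046]
tall 0.86299115 [ 0.521 -0.067  0.126] [ 0.513 -0.065  0.16 ]
short 0.9335598 [0.494 0.11  0.051] [0.484 0.101 0.11 ]
box 0.8175254 [ 0.685 -0.304  0.199] [ 0.684 -0.304  0.2  ]
basket 0.89312404 [ 0.075 -0.002  0.02 ] [ 0.098 -0.004  0.1  ]
```

View pics/topc.png

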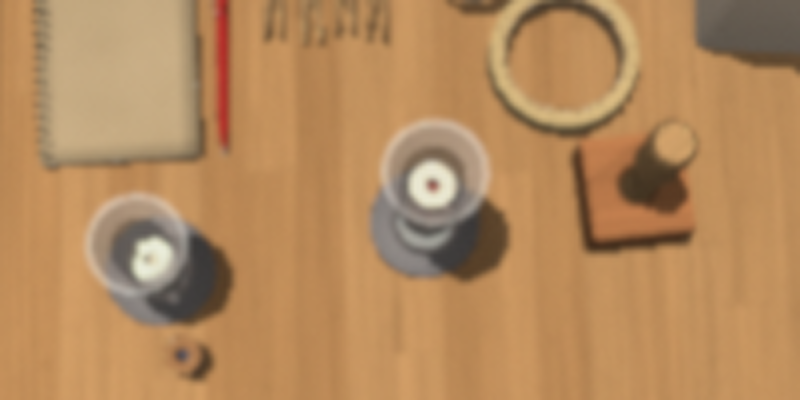

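View pics/scenec.png

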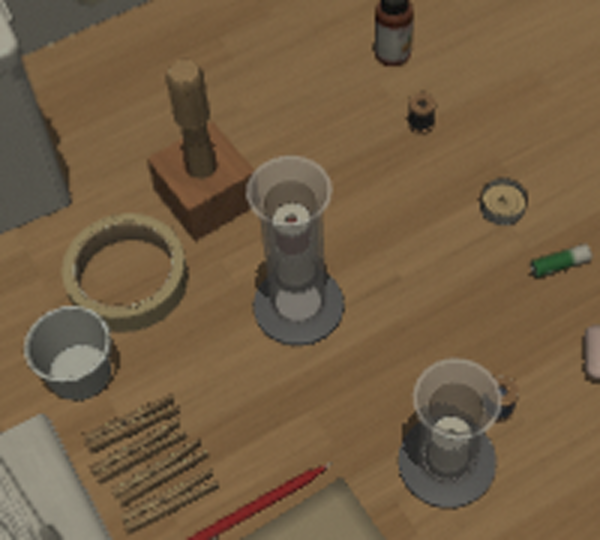

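The top crop shows the rod's top at full-image (328.5,176) and the tall mouth at (268.5,183). The scene crop puts the rod's top at (201.7,132.7) and the tall mouth at (236.3,173.7). I'll compare the two views.

Run:
```python
from h import *
for n,r,m,st in(('top',(328.2,175.7),(268.4,182.9),None),('scene',(201.4,132.5),(236.2,173.5),None)):
    print(n,back(n,0,*r,.161).round(4),back(n,0,*m,.16).round(4))
# stack top
print(back('top',0,267.6,186,.13),back('scene',0,236.7,182.3,.13))
c=bot.calibration('wrist');print(c)
```

```text
top [ 0.5259 -0.1974  0.161 ] [ 0.5136 -0.066   0.16  ]
scene [ 0.5269 -0.1994  0.161 ] [ 0.5163 -0.0649  0.16  ]
[ 0.51283054 -0.06553425  0.13      ] [ 0.51733942 -0.06377531  0.13      ]
{'fx': 288.49883516731103, 'fy': 288.49883516731103, 'cx': 259.36525488513234, 'cy': 188.97842363205822, 'k1': -0.07089372686776492, 'hand_eye': array([[ 1.95892407e-04, -9.53894387e-01, -3.00142399e-01,
         7.60469685e-02],
       [ 9.99999794e-01,  3.58360754e-06,  6.41275555e-04,
        -1.35948934e-04],
       [-6.10633560e-04, -3.00142463e-01,  9.53894192e-01,
        -1.43106439e-01],
       [ 0.00000000e+00,  0.00000000e+00,  0.00000000e+00,
         1.00000000e+00]])}
```

Both views agree to about 2 mm: rod near (0.526,-0.198), tall tube near (0.515,-0.065). I'll travel above the rod, turning +20° so the fingers close along y.

>>> apply_moves(deltas=[[[0.48,-1.08,0.1,0,0,0.3,85],[0.96,-2.16,0.2,0,0,0.6,85],[1.44,-3.24,0.2,0,0,0.9,85],[1.92,-4.32,0.2,0,0,1.2,85],[2.4,-5.4,0.2,0,0,1.5,85]]])

```text
time: 0.6
position: [0.2926, 0.3225, 0.239]
ee_rot: [-0.0, 0.108, 0.994, -0.0]
ft_force: [1.5, -0.6, 0.5]
grip_width: 0.0853
grip_force: 0.0
```

>>> apply_moves(deltas=[[[0.48,-1.08,0,0,0,0.3,85],[0.96,-2.16,0,0,0,0.6,85],[1.44,-3.24,0,0,0,0.9,85],[1.92,-4.32,0,0,0,1.2,85],[2.4,-5.4,0,0,0,1.5,85]]])

```text
time: 1.1
position: [0.3886, 0.1066, 0.2392]
ee_rot: [-0.0, 0.043, 0.999, 0.0]
ft_force: [1.2, 1.1, 0.1]
grip_width: 0.0851
grip_force: 0.0
```

>>> apply_moves(deltas=[[[0.48,-1.08,0,0,0,0.3,85],[0.96,-2.16,0,0,0,0.6,85],[1.44,-3.24,0,0,0,0.9,85],[1.92,-4.32,0,0,0,1,85],[2.4,-5.4,0,0,0,1,85]]])

```text
time: 1.6
position: [0.4846, -0.1095, 0.239]
ee_rot: [-0.0, 0.0, 1.0, 0.0]
ft_force: [1.7, 0.2, 0.0]
grip_width: 0.085
grip_force: 0.0
```

>>> apply_moves(deltas=[[[0,0,0,0,0,0,85],[0,0,0,0,0,0,85]]])

```text
time: 1.8
position: [0.4842, -0.1082, 0.2386]
ee_rot: [-0.001, 0.001, 1.0, 0.001]
ft_force: [-0.9, 0.3, -0.7]
grip_width: 0.085
grip_force: 0.0
```

```bash
cat >> h.py <<'E'
from scipy.spatial.transform import Rotation as Ro
def wpose(s):
    q=s['ee_rot'];T=np.eye(4);T[:3,:3]=Ro.from_quat([q[1],q[2],q[3],q[0]]).as_matrix();T[:3,3]=s['position']
    return T@np.array(bot.calibration('wrist')['hand_eye'])
def wback(T,u,v,z):
    c=bot.calibration('wrist');K=np.array([[c['fx'],0,c['cx']],[0,c['fy'],c['cy']],[0,0,1.]])
    p=cv2.undistortPoints(np.array([[[u,v]]],float),K,np.array([c['k1'],0,0,0.])).ravel()
    r=T[:3,:3]@np.array([p[0],p[1],1]);o=T[:3,3]
    return o+r*(z-o[2])/r[2]
E
python3 - <<'E'
from h import *
s=bot.read_state();T=wpose(s);p,d=bot.get_image('wrist');cv2.imwrite('pics/w1.png',p[:,:,::-1]);np.save('T1.npy',T);np.save('w1.npy',d);print(s['position'],T.round(3))
E
```

```text
[ 0.48417161 -0.10816767  0.23859364] [[ 0.002  0.954  0.299  0.408]
 [ 1.    -0.002  0.001 -0.108]
 [ 0.001  0.299 -0.954  0.382]
 [ 0.     0.     0.     1.   ]]
```

View pics/w1.png

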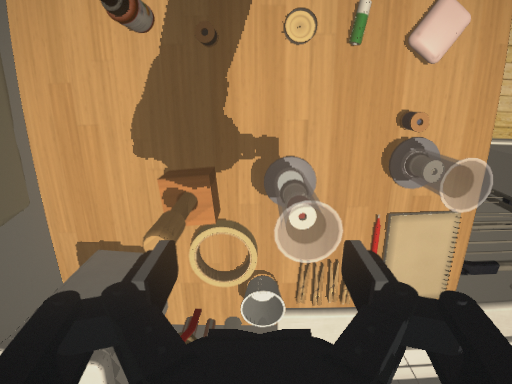

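The wrist view shows the tall mouth centred at about (308.5,231) and the rod's top at about (161,236). The depth can give the rod's top more exactly.

Run:
```python
from h import *
T=np.load('T1.npy');d=np.load('w1.npy')
c=bot.calibration('wrist');K=np.array([[c['fx'],0,c['cx']],[0,c['fy'],c['cy']],[0,0,1.]])
v,u=np.mgrid[:384,:512];p=cv2.undistortPoints(np.stack([u,v],-1).reshape(-1,1,2).astype(float),K,np.array([c['k1'],0,0,0.])).reshape(384,512,2)
P=np.dstack([p,np.ones((384,512))])*d[...,None]@T[:3,:3].T+T[:3,3]
for nm,x0,y0,x1,y1,a,b in(('rod',135,215,190,260,.156,.168),('mouth',268,195,350,268,.152,.168),('stack',285,200,325,235,.1,.15),('shaft',165,190,205,240,.05,.1)):
    m=(u>=x0)&(u<x1)&(v>=y0)&(v<y1)&(P[...,2]>a)&(P[...,2]<b);q=P[m];print(nm,m.sum(),q.mean(0).round(4),q.min(0).round(4),q.max(0).round(4),u[m].mean(),v[m].mean())
print(wback(T,308.5,231.5,.16))
# box
m=(P[...,2]>.1)&(P[...,1]<-.2)&(P[...,0]>.55);print(P[m].min(0),P[m].max(0))
```

```text
rod 324 [ 0.5229 -0.1997  0.1604] [ 0.5156 -0.2108  0.156 ] [ 0.5342 -0.1873  0.1637] 153.32407407407408 239.35185185185185
mouth 1676 [ 0.5199 -0.0653  0.158 ] [ 0.4868 -0.0961  0.152 ] [ 0.5456 -0.0379  0.1623] 309.4331742243437 234.55668257756562
stack 1095 [ 0.5195 -0.0651  0.1272] [ 0.4946 -0.0859  0.1009] [ 0.5347 -0.0486  0.15  ] 304.38721461187214 220.10502283105023
shaft 312 [ 0.5228 -0.1941  0.0762] [ 0.5187 -0.2053  0.0502] [ 0.5348 -0.1886  0.0999] 183.61858974358975 205.15064102564102
[ 0.51559856 -0.06666979  0.16      ]
[ 0.61910788 -0.44221188  0.10002861] [ 0.70426314 -0.24802228  0.19972061]
```

Rod near (0.526,-0.199), tube near (0.5155,-0.066), and the depths match the known heights. Next is the grasp.

>>> apply_moves(deltas=[[[0.52,-1.1,0,0,0,0,85],[1.04,-2.25,0,0,0,0,85],[1.04,-2.25,-1.0,0,0,0,85],[1.04,-2.25,-2.1,0,0,0,85],[1.04,-2.25,-3.1,0,0,0,85]]])

```text
time: 2.35
position: [0.5259, -0.196, 0.1141]
ee_rot: [0.0, -0.001, 1.0, 0.0]
ft_force: [-0.6, 0.2, -0.5]
grip_width: 0.085
grip_force: 0.0
```

>>> apply_moves(deltas=[[[0,0,0,0,0,0,20],[0,0,0,0,0,0,20],[0,0,0,0,0,0,20],[0,0,0,0,0,0,20],[0,0,0,0,0,0,20]]], newtons=50)

```text
time: 2.85
position: [0.5283, -0.1983, 0.1184]
ee_rot: [0.003, -0.0, 1.0, -0.001]
ft_force: [-1.4, 0.8, 7.3]
grip_width: 0.0266
grip_force: 49.2
```

>>> apply_moves(deltas=[[[0,0,0.5,0,0,0,20],[0,0,1.4,0,0,0,20],[0,0,2.4,0,0,0,20],[0,0,3.4,0,0,0,20],[0,0,4.4,0,0,0,20]]])

```text
time: 3.35
position: [0.5261, -0.1976, 0.2942]
ee_rot: [0.001, -0.0, 1.0, -0.0]
ft_force: [0.7, -0.5, -2.0]
grip_width: 0.0267
grip_force: 49.6
```

>>> apply_moves(deltas=[[[0,0.7,0,0,0,0,20],[0,1.4,0,0,0,0,20],[0,1.4,0,0,0,0,20],[0,1.4,0,0,0,0,20]]])

```text
time: 3.75
position: [0.5263, -0.1414, 0.2923]
ee_rot: [0.001, -0.001, 1.0, -0.0]
ft_force: [-0.6, -0.2, -0.8]
grip_width: 0.0266
grip_force: 49.7
```

Run:
```python
from h import *
s=bot.read_state();T=wpose(s);p,d=bot.get_image('wrist');q,e=bot.get_image('scene');np.save('T2.npy',T);np.save('w2.npy',d);print(s['position'])
q=cv2.resize(q[60:252,130:300],None,fx=2,fy=2,interpolation=cv2.INTER_CUBIC)
cv2.imwrite('pics/w2.png',np.hstack([p[:,60:460],q])[:,:,::-1])
```

```text
[ 0.52631689 -0.14136268  0.29228956]
```

View pics/w2.png

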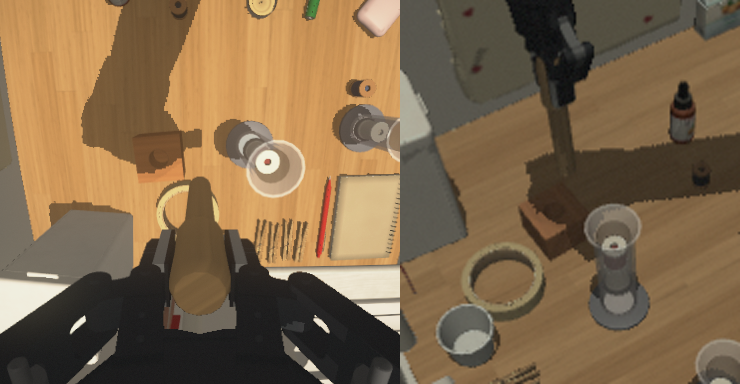

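The left part (wrist view, offset 60 px) shows the rod held upright, its tip's far edge at about (260,178), and the mouth centred at about (335,168). The right part shows the rod nearly vertical. I'll check its tilt and the mouth position.

Run:
```python
from h import *
T=np.load('T2.npy');d=np.load('w2.npy')
print('mouth',wback(T,335.3,168,.16))
c=bot.calibration('wrist');K=np.array([[c['fx'],0,c['cx']],[0,c['fy'],c['cy']],[0,0,1.]])
v,u=np.mgrid[:384,:512];p=cv2.undistortPoints(np.stack([u,v],-1).reshape(-1,1,2).astype(float),K,np.array([c['k1'],0,0,0.])).reshape(384,512,2)
P=np.dstack([p,np.ones((384,512))])*d[...,None]@T[:3,:3].T+T[:3,3]
for a in np.arange(.17,.35,.01):
    m=(u>225)&(u<295)&(v>170)&(v<325)&(P[...,2]>=a)&(P[...,2]<a+.01)&(abs(P[...,1]+.141)<.016);q=P[m]
    if m.sum():print(a.round(3),m.sum(),'xmin',np.percentile(q[:,0],3).round(4),'y',np.percentile(q[:,1],[2,50,98]).round(4))
```

```text
mouth [ 0.51531087 -0.06702945  0.16      ]
0.18 43 xmin 0.5169 y [-0.1503 -0.1411 -0.1321]
0.19 66 xmin 0.517 y [-0.1499 -0.1411 -0.1324]
0.2 75 xmin 0.517 y [-0.1508 -0.142  -0.1328]
0.21 81 xmin 0.5171 y [-0.15   -0.1412 -0.1323]
0.22 100 xmin 0.517 y [-0.1506 -0.1412 -0.1326]
0.23 109 xmin 0.517 y [-0.1506 -0.1419 -0.1325]
0.24 121 xmin 0.5171 y [-0.1505 -0.1412 -0.1326]
0.25 147 xmin 0.5172 y [-0.1507 -0.1419 -0.1326]
0.26 163 xmin 0.5172 y [-0.1502 -0.1412 -0.1328]
0.27 54 xmin 0.517 y [-0.1486 -0.1421 -0.1344]
0.28 206 xmin 0.5135 y [-0.1541 -0.1416 -0.1288]
0.29 466 xmin 0.5136 y [-0.1554 -0.1413 -0.1267]
0.3 587 xmin 0.5139 y [-0.1563 -0.1408 -0.1257]
0.31 701 xmin 0.5137 y [-0.1563 -0.1413 -0.1259]
0.32 1032 xmin 0.5136 y [-0.1558 -0.1413 -0.127 ]
0.33 2842 xmin 0.5154 y [-0.1555 -0.1413 -0.1271]
```

The rod is vertical with its axis at (0.527,-0.1415) and its tip at z≈0.18. It needs a shift of (-12,+74) mm, then a descent.

>>> apply_moves(deltas=[[[-0.1,0.7,0,0,0,0,20],[-0.2,1.4,0,0,0,0,20],[-0.29,1.86,0,0,0,0,20],[-0.29,1.86,0,0,0,0,20],[-0.29,1.86,-0.4,0,0,0,20]]])

```text
time: 4.35
position: [0.516, -0.0682, 0.2771]
ee_rot: [0.002, -0.0, 1.0, -0.001]
ft_force: [-0.3, -0.5, -1.4]
grip_width: 0.0265
grip_force: 49.8
```

>>> apply_moves(deltas=[[[0,0,-0.2,0,0,0,20],[0,0,-0.4,0,0,0,20],[0,0,-0.6,0,0,0,20],[0,0,-0.6,0,0,0,20]]])

```text
time: 4.75
position: [0.5138, -0.0675, 0.25]
ee_rot: [-0.001, 0.0, 1.0, 0.0]
ft_force: [-1.2, 0.1, -0.9]
grip_width: 0.027
grip_force: 49.8
```

>>> apply_moves(deltas=[[[0,0,-0.25,0,0,0,20],[0,0,-0.5,0,0,0,20],[0,0,-0.75,0,0,0,20],[0,0,-1.0,0,0,0,20],[0,0,-1.0,0,0,0,20]]])

```text
time: 5.25
position: [0.5137, -0.0669, 0.2097]
ee_rot: [-0.001, -0.0, 1.0, 0.0]
ft_force: [0.1, 0.0, -0.8]
grip_width: 0.0267
grip_force: 49.8
```

>>> apply_moves(deltas=[[[0,0,-0.15,0,0,0,20],[0,0,-0.3,0,0,0,20],[0,0,-0.4,0,0,0,20],[0,0,-0.4,0,0,0,20]]])

```text
time: 5.65
position: [0.5147, -0.0671, 0.1962]
ee_rot: [0.001, -0.0, 1.0, 0.0]
ft_force: [-2.0, 1.3, 8.4]
grip_width: 0.027
grip_force: 50.7
```

>>> apply_moves(deltas=[[[0,0,-0.1,0,0,0,20],[0,0,-0.2,0,0,0,20],[0,0,-0.2,0,0,0,20],[0,0,-0.2,0,0,0,20]]])

```text
time: 6.05
position: [0.5204, -0.0678, 0.1951]
ee_rot: [0.008, -0.0, 1.0, -0.001]
ft_force: [-2.3, 2.8, 35.2]
grip_width: 0.0267
grip_force: 55.2
```

It has bottomed out at the expected height with 35 N. I'll ease off to zero force, release and retreat straight up.

>>> apply_moves(deltas=[[[0,0,0.15,0,0,0,20],[0,0,0.27,0,0,0,20],[0,0,0.27,0,0,0,20],[0,0,0.27,0,0,0,50],[0,0,0.27,0,0,0,85]]])

```text
time: 6.55
position: [0.5139, -0.0671, 0.1971]
ee_rot: [-0.001, -0.0, 1.0, 0.0]
ft_force: [-0.0, 1.0, -0.1]
grip_width: 0.0552
grip_force: 0.0
```

>>> apply_moves(deltas=[[[0,0,0,0,0,0,85],[0,0,0,0,0,0,85],[0,0,0.4,0,0,0,85],[0,0,1.2,0,0,0,85],[0,0,2.2,0,0,0,85]]])

```text
time: 7.05
position: [0.5132, -0.0669, 0.2854]
ee_rot: [-0.002, -0.0, 1.0, 0.001]
ft_force: [0.8, 0.0, -0.1]
grip_width: 0.085
grip_force: 0.0
```

>>> apply_moves(deltas=[[[0,0,0.5,0,0,0,85],[-1,0,0.5,0,0,0,85],[-2,0,0.5,0,0,0,85],[-2,0,0.5,0,0,0,85]]])

```text
time: 7.45
position: [0.4297, -0.0663, 0.3058]
ee_rot: [-0.002, 0.0, 1.0, 0.0]
ft_force: [1.1, 0.1, -0.2]
grip_width: 0.085
grip_force: 0.0
```

Run:
```python
from h import *
p,d=bot.get_image('wrist');q,e=bot.get_image('scene')
q=cv2.resize(q[60:252,130:300],None,fx=2,fy=2,interpolation=cv2.INTER_CUBIC)
cv2.imwrite('pics/w3.png',np.hstack([p[:,60:460],q])[:,:,::-1])
```

```text
(no output)
```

View pics/w3.png

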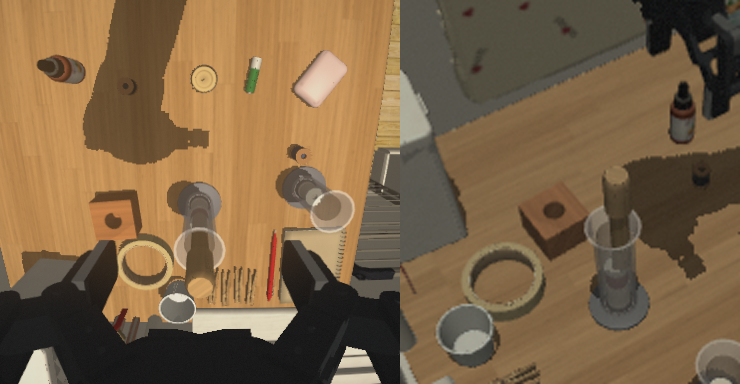

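The rod stands upright and released in the tall tube, its top at about (201,287) in the wrist part and (616,175) in the scene part. The block is empty and the gripper is clear.

```bash
python3 -c "
from rig import bot
print(bot.sign_off())"
```

```text
the job is handed in; nothing more can be done
None
```

The reels in the tall tube were pushed home with the rod and pressed at about 35 N; the rod stands released and upright in the tube, and I handed the job in at about 7.5 s (no verdict came back).

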